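# Put the squeegee in the carry rack and lift the rack

## Robot

A 6-joint arm with a two-finger parallel gripper is mounted at the origin on a cart in front of the work surface, level with it; the furniture and walls round the work are solid. World frame = base frame: x ahead of the robot, y to its left, z up, the work surface at z = 0. Lengths are in m, angles in degrees, forces in N, time in s.
With the tool pointing down it reaches from about 0.3 to 0.75 m from the base axis. Payload 8.5 kg.
Tool frame: the origin (TCP) lies midway between the tips of the shut fingers; the grasp point (between the pads) lies 19 mm behind it; z points along the fingers, y is the line along which they close (so a half turn about z gives the same grasp; the last joint's range is limited). The gripper opens to 85 mm and grips with 20 to 120 N. Pads are 22 mm wide; open, the fingers measure 114 mm over their backs; the gripper's body (76 mm by 85 mm) begins 54 mm behind the grasp point. The pads swing forward as they close: fully open they stand 13 mm farther back than shut.
Start: joints at [-85.502, 21.807, 74.336, -0, 83.858, -12.336], TCP at [0.159, -0.526, 0.231] pointing down, gripper open.
Joint ranges: [-178.18, 178.18], [-50.72, 133.34], [12.68, 142.11], [-81.47, 261.47], [9.98, 163.14], [-165.26, 165.26]. Speed limits (degrees/s): [136.94, 136.94, 180, 180, 180, 180].

## Interface

Orientations are given as a 3x3 rotation matrix whose columns are the frame's x, y, z axes.
In Python, from rig import env, get_image, close_job gives the robot as it stands.
- The arm moves only by the tool step_arm, never from a script. Its argument "targets" is a list of rows, each a list of 2 entries, a list of its own where there are three numbers: the shift along the tool's x, y, z as a fraction of full scale, then the turn, a rotation vector about the tool's x, y, z as a fraction of full scale. In form: [[[x, y, z], [wx, wy, wz]], ...]. A call has 1 to 10 rows; each row is the pose to reach, as a shift and turn from the pose commanded when the call began, along the tool's axes at that moment; what a row does not reach only later rows make up. Full scale, the value 1, is 0.3 m for a shift and 45 degrees for a turn. A row lasts 1/12 s, in which the tool goes at most 41.7 mm and 7.16 degrees, less where a joint would pass 70% of its speed; a pose out of reach is approached as far as the arm can. A call with a number of a shift or a turn outside -1 to 1 is refused whole. A call with a gripper value outside its range is refused whole. "jaw" is the finger opening in mm, from 0 to 85.4, set as the call begins (left out, the last holds). The fingers move at their own pace and stop on an object; "grip_force" is the grip in N (left out, the last holds). Time passes only in rows, so rows that repeat a pose let the fingers close. It gives the time, the measured TCP pose, the force, the opening and the grip force at its end, in the units of the state.
- env.observe(): the state, without advancing time (a new reading comes with each control period).
- get_image(name): name is "scene" or "top" or "wrist"; returns a dict with "img" (400x640x3 uint8, red, green, blue), "z_map" (400x640 float32, m along the optical axis (not along the pixel's ray), 0 where there is no reading), "intrinsics" (3x3 intrinsics, pixels), "rvec" (rotation vector, rad) and "tvec" (3), from world to camera coordinates, as OpenCV has them. Camera axes: x right, y down, z forward; pixel columns grow to the right and rows downward; lengths in m; the calibration is good to about 2 mm. The wrist camera is an equidistant fisheye: a pixel r from the principal point sees the ray r / f radians off the axis. A picture is of the moment at which its call begins.
- close_job(): hands the job in; it is judged then, once.
The state is a dict: "time_s": time; "q": joint angles; "qvel": joint speeds; "joint_efforts": joint torques, N m; "position": TCP position; "tool_rot": TCP orientation; "ft_force": force on the tool from outside, world axes, zero at the start; "wrist_torque": the same for the moment, N m; "grip_width": finger opening in m; "gripper_force": force on a finger pad.
Only numpy, scipy, OpenCV 4.12 (cv2) and the standard library are available. Lean on these libraries where they do the work, as an engineer would, in place of code of your own. Each camera call takes 0.05 s, during which the arm holds its last target. There are 200 camera calls.

## Task

Take the pale-wood squeegee with the orange blade out of the grey bench rest and slide its blade down into the empty slot of the plywood carry rack until its grip sits on the rack. Then let go of it, take the rack by its red handle, lift it level about 10 cm clear of the worktop and hold it there, still and level; the program finishes while the gripper holds the rack in the air. The other squeegee stays in its slot, and the tape roll, film stack and badge on the bench are left alone.

Things in the scene. Friction and masses are not known exactly. Their poses are not given: they have to be found in the camera images.
- squeegee: upright squeegee, 95 mm tall, 0.1 kg: pale wood grip 104 x 22 x 50 mm (x, y, z) on an orange blade 100 x 8 x 45 mm, lowest 7 mm only 5 mm thick. Origin: centre of the blade's lower edge; x along the blade, y through it, z up. Stands loose in the bench rest, lower edge 8 mm above the worktop; a 20 mm lift frees it.
- squeegee_shoulder (a point): middle of the underside of the pale grip, 45 mm above the blade's lower edge; axes as the squeegee. Grip spans 0 to 50 mm above this point.
- other_squeegee: upright squeegee, 95 mm tall, 0.1 kg: dark wood grip 104 x 22 x 50 mm (x, y, z) on a green blade 100 x 8 x 45 mm, lowest 7 mm only 5 mm thick. Origin: centre of the blade's lower edge; x along the blade, y through it, z up. The same size; it is already seated in the rack's other slot and stays there.
- other_squeegee_shoulder (a point): middle of the underside of the dark grip, 45 mm above its blade's lower edge.
- carry_rack: loose plywood carry rack 124 x 206 mm (x, y), 0.45 kg empty. Origin: centre of its underside; z up. At each y end a block 120 x 37 mm, top 58 mm up, with a slot open at the top at y = +85 mm (empty) and -85 mm (full). In the middle a carry handle: two steel posts 16 x 8 mm at y = +/-40 mm with a red bar along y, 96 to 112 mm up
- empty_slot (a point): middle of the mouth of the empty slot, level with the block top, at the rack's y = +85 mm; axes as the rack. Slot 106 mm along x, 13 mm across y, 48 mm deep; a seated squeegee rests with the underside of its grip on the block top, blade tip 3 mm off the slot floor, either way round
- full_slot (a point): middle of the mouth of the other slot, the same size, at the rack's y = -85 mm; the dark squeegee sits in it.
- handle (a point): centre of the red handle bar, 104 mm above the rack's underside; bar 14 mm thick across x, 16 mm high, 72 mm clear along y between the posts; free space below it down to the base. With both squeegees seated the rack's centre of mass lies under this point.
- bench_rest: grey rest 130 x 64 mm, 26 mm high, fixed to the worktop; groove along its x, 18 mm deep, in which the pale squeegee stands. Origin: centre of its underside. (The big heat press to the robot's right is solid and tall: pass it with the tool drawn back to 0.40 m from the base axis and 0.32 m up.)
- tape_roll: amber tape roll 56 mm across, 16 mm high, bystander; origin centre of its underside.
- film_stack: white stack of round films 67 mm across, 16 mm high, bystander; origin centre of its underside.
- badge: green round badge 56 mm across, 6 mm high, bystander; origin centre of its underside.

How it is judged:
By the outcome, as a careful person would: the job done as asked, in the order asked, and still so for the second after the job is handed in, while the arm keeps its last pose, push and grip.
It also fails if it takes over 64 s, if anything falls off the work surface, if the arm or the gripper's body presses on something with over 40 N, if the wrist force passes 120 N, or if a joint passes its speed limit or range.

## Working session

There is one attempt and no reset: what is moved stays moved. The work goes in short steps, Python scripts to look and compute and a tool call to move; the robot and the scene stay as the last step left them, time stands still between calls to the robot, and variables do not carry over. Pictures are saved under pics/ and viewed, at most 10 in all, crops included, and the job is handed in when it is done.

Besides the shell and the picture viewer there is one more tool, called after ">>>" as a command line: name --argument value ..., lists and objects as JSON in quotes. step_arm: Moves the arm, as the interface text tells. Its arguments: {"type":"object","properties":{"targets":{"type":"array","items":{"type":"array"}},"jaw":{"type":"number"},"grip_force":{"type":"number"}},"required":["targets"]}

```bash
mkdir -p pics; ls; cat > h.py <<'E'
import numpy as np, cv2
from rig import env, get_image, close_job
def cam(n):
    d=get_image(n); d['R']=cv2.Rodrigues(np.array(d['rvec'],float))[0]; d['t']=np.array(d['tvec'],float).ravel(); d['K']=np.array(d['intrinsics'],float); return d
def cloud(d):
    z=d['z_map']; v,u=np.mgrid[:z.shape[0],:z.shape[1]]; K=d['K']
    P=np.stack([(u-K[0,2])/K[0,0]*z,(v-K[1,2])/K[1,1]*z,z],-1)
    return (P-d['t'])@d['R']
def save(d,f): cv2.imwrite('pics/'+f,d['img'][...,::-1])
E
python3 - <<'E'
from h import *
s=env.observe(); print(s['time_s'],s['position'],s['tool_rot'],s['ft_force'],s['grip_width'])
a=[]
for n in('scene','top'):
    d=cam(n); np.savez(n+'.npz',**{k:d[k] for k in('img','z_map','R','t','K')}); a.append(d['img']); print(n,-d['R'].T@d['t'],d['R'][2])
    save(d,n+'0.png')
E
```

```text
pics
0.0 [ 0.15923021 -0.52612235  0.23070831] [[ 9.57169248e-01  2.89528956e-01 -1.21179420e-04]
 [ 2.89528808e-01 -9.57168132e-01  1.49516066e-03]
 [ 3.16903227e-04 -1.46620674e-03 -9.99998875e-01]] [-0.7072777  -0.56288678  0.27246928] 0.08537774347119678
scene [ 0.57596679 -0.3889118   0.79859375] [-0.03272723  0.60060774 -0.79887375]
top [0.40430794 0.1278641  0.9320368 ] [ 0.20295316 -0.01503871 -0.97907296]
```

View pics/scene0.png

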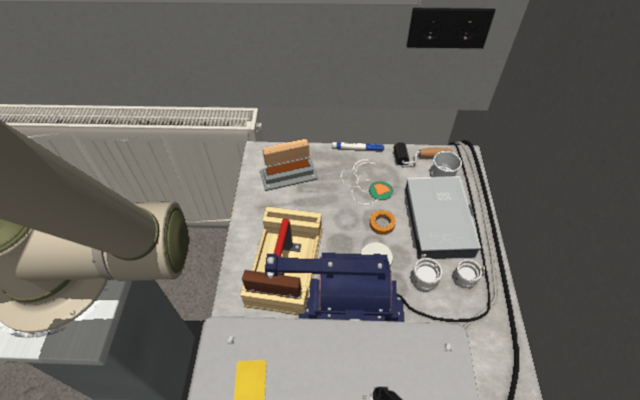

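View pics/top0.png

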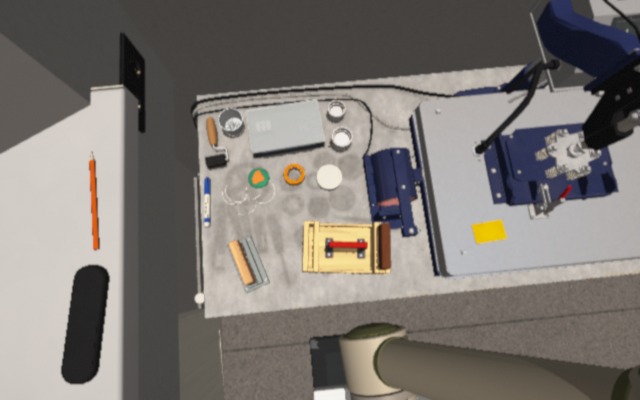

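The top view shows the pale grip at about (242,262) in its rest, and the rack at about (347,247). The rack's red bar is at (347,245), its empty slot at x≈309 and the dark squeegee at (384,247). The blue press part is just right of the rack. Next I'll measure these.

```bash
cat > meas.py <<'E'
from h import *
def comp(m,P,zlo,zhi,roi=None):
    k=m&(P[...,2]>zlo)&(P[...,2]<zhi)
    if roi is not None: k=k&(P[...,0]>roi[0])&(P[...,0]<roi[1])&(P[...,1]>roi[2])&(P[...,1]<roi[3])
    n,l,st,_=cv2.connectedComponentsWithStats(k.astype(np.uint8))
    if n<2: return None
    i=1+st[1:,4].argmax(); return l==i
def rect(Q):
    (c,s,a)=cv2.minAreaRect((Q[:,:2]*1000).astype(np.float32)); b=cv2.boxPoints((c,s,a))
    e=b[1]-b[0]; f=b[2]-b[1]; L=e if np.hypot(*e)>np.hypot(*f) else f
    return np.round(c,1),np.round(sorted(s),1),round(np.degrees(np.arctan2(L[1],L[0]))%180,2)
def report(n,d):
    P=cloud(d); im=d['img']; hsv=cv2.cvtColor(im,cv2.COLOR_RGB2HSV); H,S,V=[hsv[...,i].astype(int) for i in range(3)]
    R=(0.2,0.8,-0.3,0.6)
    red=((H<6)|(H>174))&(S>150)&(V>90)
    for name,m,zl,zh in [('bar',red,.085,.125),('palegrip',(H>5)&(H<22)&(S>60)&(V>100),.09,.115),('dark',(H<14)&(S>60)&(V<110),.095,.12),('blocktop',(H>12)&(H<30)&(S>40)&(V>120),.048,.07),('rackall',(H>10)&(H<32)&(S>40)&(V>110),.003,.07),('anyrest',S<60,.02,.035)]:
        k=comp(m,P,zl,zh,R)
        if name=='blocktop':
            kk=m&(P[...,2]>zl)&(P[...,2]<zh); 
            nn,l,st,_=cv2.connectedComponentsWithStats(kk.astype(np.uint8))
            for i in range(1,nn):
                if st[i,4]>60: Q=P[l==i]; print(n,name,st[i,4],*rect(Q),np.median(Q[:,2]).round(4))
            continue
        if k is None: print(n,name,None); continue
        Q=P[k]; v,u=np.nonzero(k); print(n,name,k.sum(),'px',u.mean().round(),v.mean().round(),*rect(Q),'z',np.percentile(Q[:,2],[5,50,95]).round(4))
E
python3 - <<'E'
from meas import *
for n in('scene','top'): report(n,dict(np.load(n+'.npz')))
d=dict(np.load('top.npz'));P=cloud(d)
# obstacles near rack: points higher than .03 around
X=P[150:300:10,360:440:8]
for r in X: print(' '.join('%d,%d,%d'%tuple(p*1000) for p in r))
E
```

```text
scene bar 246 px 281.0 236.0 [476.   46.1] [13.6 81.3] 83.75 z [0.1095 0.1119 0.1139]
scene palegrip 507 px 271.0 278.0 [465.3 -37.8] [ 21.5 104. ] 173.42 z [0.106  0.1083 0.1105]
scene dark 347 px 278.0 282.0 [466.4 -38. ] [ 23.4 101.2] 172.76 z [0.0961 0.1058 0.1099]
scene blocktop 751 [485.9 131.1] [ 39.4 120.6] 172.72 0.0578
scene blocktop 506 [465.3 -38.8] [ 36.8 120.3] 173.41 0.0579
scene rackall 2358 px 289.0 234.0 [472.6  82. ] [138.1 140. ] 82.86 z [0.0091 0.029  0.0594]
scene anyrest 346 px 428.0 270.0 [762.6  29.2] [37.1 43.7] 172.31 z [0.0209 0.0238 0.0332]
top bar 196 px 348.0 245.0 [472.5  48.6] [13.6 83.1] 82.57 z [0.1075 0.1102 0.1128]
top palegrip 472 px 241.0 262.0 [458.4 293. ] [ 22.4 103.8] 18.49 z [0.0967 0.1013 0.1038]
top dark 110 px 381.0 246.0 [461.  -27.8] [ 8.3 96.9] 175.74 z [0.0955 0.1049 0.1081]
top blocktop 534 [483.1 131.8] [ 36.  119.8] 174.11 0.0565
top blocktop 245 [461.3 -34.6] [ 34.9 118.8] 174.15 0.0564
top rackall 3277 px 339.0 249.0 [475.4  49.4] [130.4 207.5] 82.97 z [0.0063 0.01   0.0577]
top anyrest 291 px 251.0 264.0 [458.6 290.6] [ 37.5 11
[... 1050 characters left out ...]
,-62,218 477,-77,219 498,-161,-1 483,-137,134
488,6,13 486,-14,7 480,-25,58 474,-34,108 481,-76,-1 479,-96,1 477,-116,1 475,-137,-1 473,-157,0 463,-140,112
462,12,33 461,-10,8 456,-22,55 451,-31,109 456,-72,2 454,-93,-2 452,-113,-2 450,-133,0 448,-154,-3 441,-140,101
439,12,9 437,-7,9 433,-19,55 430,-28,105 431,-69,-3 429,-89,-3 427,-109,-2 425,-129,0 423,-149,-2 419,-139,92
414,15,7 412,-4,6 410,-16,55 408,-36,46 406,-66,-4 404,-84,1 402,-105,0 400,-126,-3 398,-145,-1 396,-164,0
390,17,0 388,-3,-5 386,-22,-4 384,-41,0 382,-62,-1 380,-81,0 378,-101,-1 376,-121,-2 374,-141,0 372,-161,-1
366,20,-4 364,0,-4 362,-19,0 360,-39,-2 358,-59,-5 356,-78,-1 354,-97,0 352,-118,-4 350,-137,-1 348,-157,-2
```

```bash
cat > plan.py <<'E'
from h import *
def rows(targets,s=None):
    """targets: list of (world xyz, world yaw change deg). prints rows relative to the current pose"""
    s=s or env.observe(); R=np.array(s['tool_rot']); p=np.array(s['position'])
    for x,yaw in targets:
        d=R.T@(np.array(x)-p)/0.3; w=R.T@np.array([0,0,yaw])/45
        print(np.round(d,3).tolist(),np.round(w,3).tolist())
E
python3 - <<'E'
from meas import *; from plan import rows
d=dict(np.load('scene.npz'));P=cloud(d);im=d['img']; hsv=cv2.cvtColor(im,cv2.COLOR_RGB2HSV); H,S,V=[hsv[...,i].astype(int) for i in range(3)]
k=comp((H>5)&(H<22)&(S>60)&(V>90),P,.085,.12,(.3,.7,.2,.4)); Q=P[k]; print('scene grip',*rect(Q),np.percentile(Q[:,2],[5,50,95]))
k2=comp((H>5)&(H<22)&(S>60)&(V>90),P,.1,.12,(.3,.7,.2,.4)); print(*rect(P[k2]))
k=comp(S<60,P,.02,.032,(.3,.6,.2,.4)); print('scene rest',*rect(P[k]))
rows([((.116,-.383,.32),0)]+[((.4*np.cos(a),.4*np.sin(a),.32),0) for a in np.radians([-60,-45,-30,-15,0,15,30])])
E
```

```text
scene grip [461.4 291.1] [ 23.8 102.5] 19.49 [0.0870927  0.10189999 0.10518557]
[461.8 291.6] [ 23.2 101.4] 19.2
scene rest [462.3 289.8] [ 40.2 115.9] 15.86
[0.0, -0.499, -0.297] [0.0, 0.0, 0.0]
[0.304, -0.535, -0.297] [0.0, 0.0, 0.0]
[0.629, -0.657, -0.296] [0.0, 0.0, 0.0]
[0.912, -0.86, -0.296] [0.0, 0.0, 0.0]
[1.133, -1.13, -0.296] [0.0, 0.0, 0.0]
[1.276, -1.447, -0.295] [0.0, 0.0, 0.0]
[1.333, -1.79, -0.295] [0.0, 0.0, 0.0]
[1.298, -2.137, -0.294] [0.0, 0.0, 0.0]
```

>>> step_arm --targets '[[[0,-0.13,-0.1],[0,0,0]],[[0,-0.25,-0.2],[0,0,0]],[[0,-0.38,-0.297],[0,0,0]],[[0,-0.5,-0.297],[0,0,0]],[[0,-0.5,-0.297],[0,0,0]],[[0.1,-0.51,-0.297],[0,0,0]],[[0.2,-0.52,-0.297],[0,0,0]],[[0.3,-0.535,-0.297],[0,0,0]],[[0.41,-0.575,-0.297],[0,0,0]],[[0.52,-0.615,-0.297],[0,0,0]]]'

```text
time_s: 0.93
position: [0.2562, -0.3038, 0.32]
tool_rot: [[0.957, 0.289, -0.0], [0.289, -0.957, 0.001], [-0.0, -0.001, -1.0]]
ft_force: [0.8, -0.4, 0.7]
grip_width: 0.0853
gripper_force: 0.0
```

>>> step_arm --targets '[[[0.11,-0.045,0],[0,0,0]],[[0.2,-0.11,0],[0,0,0]],[[0.3,-0.18,0],[0,0,0]],[[0.39,-0.245,0],[0,0,0]],[[0.465,-0.335,0],[0,0,0]],[[0.54,-0.425,0],[0,0,0]],[[0.61,-0.515,0],[0,0,0]],[[0.66,-0.62,0],[0,0,0]],[[0.71,-0.73,0],[0,0,0]],[[0.755,-0.83,0],[0,0,0]]]'

```text
time_s: 1.77
position: [0.3998, 0.0012, 0.32]
tool_rot: [[0.957, 0.29, -0.001], [0.29, -0.957, 0.0], [-0.001, -0.001, -1.0]]
ft_force: [0.4, 0.3, -1.3]
grip_width: 0.0858
gripper_force: 0.0
```

>>> step_arm --targets '[[[0.02,-0.11,0],[0,0,0]],[[0.04,-0.22,0],[0,0,0]],[[0.06,-0.34,0],[0,0,0]],[[0.07,-0.45,0],[0,0,0]],[[0.07,-0.56,0],[0,0,0]],[[0.07,-0.66,0],[0,0,0]],[[0.07,-0.66,0],[0,0,0]]]'

```text
time_s: 2.35
position: [0.3609, 0.1984, 0.3201]
tool_rot: [[0.956, 0.294, -0.001], [0.294, -0.956, 0.001], [-0.001, -0.001, -1.0]]
ft_force: [-0.1, -0.1, 0.2]
grip_width: 0.0854
gripper_force: 0.0
```

```bash
python3 - <<'E'
from plan import *
d=cam('wrist'); save(d,'w1.png'); print(d['K'],-d['R'].T@d['t'],d['R'][2]); print(env.observe()['position'],env.observe()['q'])
rows([((.460,.292,.18),2),((.460,.292,.066),2)])
E
```

```text
[[309.70691629   0.         318.94401058]
 [  0.         309.70691629 194.8041998 ]
 [  0.           0.           1.        ]] [0.44207548 0.22258388 0.46404045] [-0.31052683 -0.09331717 -0.94597304]
[0.36173844 0.19670154 0.32001604] [1.19477382e+01 4.27550695e+00 8.33195992e+01 1.19118003e-02
 9.24565273e+01 8.48663666e+01]
[0.407, -0.207, 0.466] [-0.0, -0.0, -0.044]
[0.407, -0.207, 0.846] [-0.0, -0.0, -0.044]
```

View pics/w1.png

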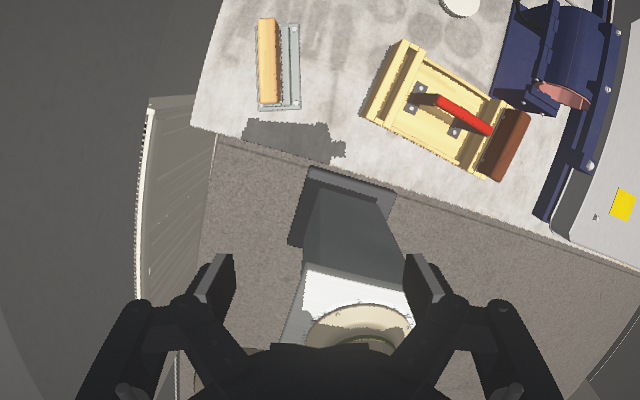

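The wrist view shows the pale grip at (267,60), the empty slot's block near (395,80) and the red bar at (460,115), with clear jaws. I'll measure from this view too.

```bash
cat >> h.py <<'E'
def wcloud(d):
    z=d['z_map'].astype(float); v,u=np.mgrid[:z.shape[0],:z.shape[1]]; K=d['K']; a=(u-K[0,2])/K[0,0]; b=(v-K[1,2])/K[1,1]
    th=np.hypot(a,b); k=np.tan(np.minimum(th,1.4))/np.maximum(th,1e-9)
    return (np.stack([a*k*z,b*k*z,z],-1)-d['t'])@d['R']
E
cat > wm.py <<'E'
from meas import *
def wm(d):
    P=wcloud(d); hsv=cv2.cvtColor(d['img'],cv2.COLOR_RGB2HSV); H,S,V=[hsv[...,i].astype(int) for i in range(3)]
    wood=(H>5)&(H<32)&(S>50)&(V>100)
    for name,m,zl,zh,roi in [('grip',wood,.092,.115,(.3,.7,.2,.4)),('bar',((H<6)|(H>174))&(S>140),.1,.125,(.3,.7,-.1,.2)),('block',wood,.05,.066,(.3,.7,.08,.2)),('rest',S<60,.02,.032,(.3,.6,.2,.4))]:
        k=comp(m,P,zl,zh,roi)
        if k is not None: Q=P[k]; print(name,k.sum(),*rect(Q),np.median(Q[:,2]).round(4))
E
python3 - <<'E'
from wm import *
wm(cam('wrist'))
E
```

```text
grip 1648 [462.2 292.2] [ 22.9 103.2] 18.16 0.1041
bar 664 [475.8  47.4] [13.7 85.5] 83.07 0.1129
block 1823 [486.3 130.9] [ 38.2 120.6] 172.89 0.059
rest 779 [463.8 289.9] [ 38.1 117. ] 15.34 0.0272
```

>>> step_arm --targets '[[[0.08,-0.04,0.09],[0,0,0]],[[0.16,-0.08,0.18],[0,0,0]],[[0.24,-0.12,0.27],[0,0,-0.04]],[[0.32,-0.16,0.36],[0,0,-0.04]],[[0.3,-0.207,0.4],[0,0,-0.04]],[[0.3,-0.207,0.4],[0,0,-0.04]],[[0.3,-0.207,0.4],[0,0,-0.04]]]'

```text
time_s: 3.03
position: [0.431, 0.2795, 0.1999]
tool_rot: [[0.948, 0.319, -0.002], [0.319, -0.948, -0.001], [-0.002, 0.0, -1.0]]
ft_force: [0.3, -1.0, -0.0]
grip_width: 0.0855
gripper_force: 0.0
```

```bash
python3 - <<'E'
from wm import *
wm(cam('wrist')); s=env.observe(); print(s['position'],s['tool_rot'][:,0])
E
```

```text
grip 3349 [462.1 292.6] [ 21.8 102.7] 18.19 0.1042
bar 672 [476.1  47.2] [13.7 89.3] 82.38 0.1129
block 3051 [486.6 131.7] [ 38.6 120.2] 173.21 0.0588
rest 1116 [462.4 292.6] [ 38.  114.9] 18.04 0.0273
[0.43141072 0.27945377 0.200973  ] [9.47828368e-01 3.18780630e-01 5.42917960e-04]
```

>>> step_arm --targets '[[[0.06,-0.005,0],[0,0,0]],[[0.11,-0.009,0],[0,0,0]],[[0.11,-0.009,0.1],[0,0,0]],[[0.11,-0.009,0.2],[0,0,0]],[[0.11,-0.009,0.28],[0,0,0]],[[0.11,-0.009,0.35],[0,0,0]],[[0.11,-0.009,0.4],[0,0,0]],[[0.11,-0.009,0.45],[0,0,0]],[[0.11,-0.009,0.45],[0,0,0]]]'

```text
time_s: 3.83
position: [0.4611, 0.2921, 0.0644]
tool_rot: [[0.948, 0.318, -0.002], [0.318, -0.948, -0.001], [-0.002, 0.0, -1.0]]
ft_force: [-0.6, 0.0, -0.9]
grip_width: 0.0855
gripper_force: 0.0
```

>>> step_arm --targets '[[[0,0,0],[0,0,0]],[[0,0,0],[0,0,0]],[[0,0,0],[0,0,0]],[[0,0,0],[0,0,0]],[[0,0,0],[0,0,0]],[[0,0,0],[0,0,0]],[[0,0,0],[0,0,0]],[[0,0,0],[0,0,0]]]' --jaw 0 --grip_force 60

```text
time_s: 4.5
position: [0.4615, 0.2936, 0.0662]
tool_rot: [[0.948, 0.32, 0.001], [0.32, -0.948, 0.0], [0.001, 0.0, -1.0]]
ft_force: [-0.9, -1.7, 6.2]
grip_width: 0.0216
gripper_force: 59.1
```

>>> step_arm --targets '[[[0,0,-0.08],[0,0,0]],[[0,0,-0.17],[0,0,0]],[[0,0,-0.25],[0,0,0]],[[0,0,-0.33],[0,0,0]],[[-0.02,0.1,-0.33],[0,0,0.1]],[[-0.035,0.2,-0.33],[0,0,0.22]],[[-0.05,0.3,-0.33],[0,0,0.34]],[[-0.07,0.4,-0.33],[0,0,0.45]],[[-0.085,0.48,-0.33],[0,0,0.53]],[[-0.092,0.535,-0.33],[0,0,0.56]]]'

```text
time_s: 5.33
position: [0.4862, 0.1306, 0.1644]
tool_rot: [[0.993, -0.119, -0.0], [-0.119, -0.993, -0.0], [-0.0, 0.0, -1.0]]
ft_force: [1.0, 0.7, -1.2]
grip_width: 0.0212
gripper_force: 58.7
```

>>> step_arm --targets '[[[0,0,0],[0,0,0]],[[0,0,0],[0,0,0]],[[0,0,0],[0,0,0]],[[0,0,0],[0,0,0]]]'

```text
time_s: 5.67
position: [0.486, 0.1335, 0.1644]
tool_rot: [[0.994, -0.113, -0.0], [-0.113, -0.994, 0.0], [-0.0, -0.0, -1.0]]
ft_force: [0.7, 0.2, -0.3]
grip_width: 0.0211
gripper_force: 58.8
```

```bash
cat > m3.py <<'E'
from wm import *
def go(tag,zg=(.17,.26)):
    s=env.observe(); print(s['position'],'yaw',np.degrees(np.arctan2(s['tool_rot'][1,0],s['tool_rot'][0,0])),'ft',np.round(s['ft_force'],1),s['grip_width'])
    for n in ('wrist','scene','top'):
        d=cam(n); save(d,n+tag+'.png'); P=wcloud(d) if n=='wrist' else cloud(d)
        hsv=cv2.cvtColor(d['img'],cv2.COLOR_RGB2HSV); H,S,V=[hsv[...,i].astype(int) for i in range(3)]
        wood=(H>5)&(H<32)&(S>50)&(V>90)
        for name,zl,zh in [('grip',*zg),('block',.05,.066)]:
            k=comp(wood,P,zl,zh,(.3,.7,.05,.25))
            if k is not None: Q=P[k]; print(n,name,k.sum(),*rect(Q),np.percentile(Q[:,2],[2,50,98]).round(4))
E
python3 -c "
from m3 import *
go('2',(.08,.26))"
```

```text
[0.48603712 0.13346026 0.16435946] yaw -6.4768957914293015 ft [ 0.7  0.2 -0.3] 0.02114680845718121
wrist grip 9492 [497.6 132.6] [25.1 83.6] 174.92 [0.1717 0.2022 0.2036]
wrist block 1287 [524.8 126.2] [37.1 43.9] 172.58 [0.0523 0.0592 0.0607]
scene grip 1379 [485.5 126.1] [ 32.9 103.9] 176.48 [0.1096 0.1665 0.2028]
scene block 699 [486.  130.7] [ 38.9 119.8] 172.98 [0.0505 0.0578 0.0613]
top grip 133 [442.6 137.9] [21.8 23.1] 174.77 [0.1646 0.1992 0.2024]
top block 129 [445.6 135.5] [35.6 44.4] 174.16 [0.0534 0.0566 0.0596]
```

View pics/wrist2.png

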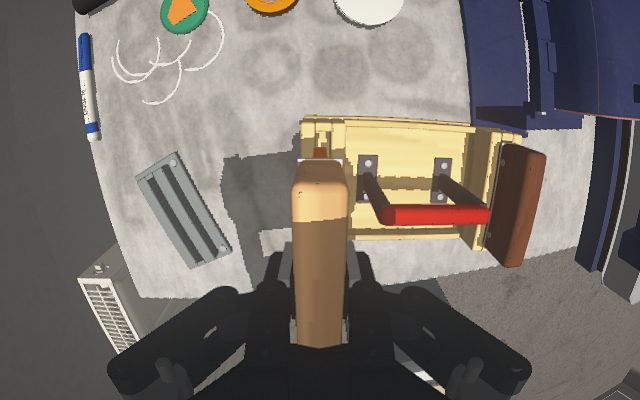

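The wrist view shows the pale squeegee upright in the jaws at about (320,250), over the empty block, with the handle clear to its right. I'll measure the far end and yaw of the grip more closely.

```bash
cat > m4.py <<'E'
from wm import *
def go():
    ps=[];
    for n in ('wrist','wrist','scene','scene'):
        d=cam(n); s=env.observe(); ps.append(s['position']); P=wcloud(d) if n=='wrist' else cloud(d)
        hsv=cv2.cvtColor(d['img'],cv2.COLOR_RGB2HSV); H,S,V=[hsv[...,i].astype(int) for i in range(3)]
        wood=(H>3)&(H<32)&(S>50)&(V>60)
        top=s['position'][2]+.037
        k=comp(wood,P,top-.006,top+.006,(.3,.7,.05,.25)); Q=P[k]
        # points in rack axes (yaw -7 about block centre)
        c,sn=np.cos(np.radians(-7)),np.sin(np.radians(-7)); A=np.array([[c,sn],[-sn,c]])
        q=(Q[:,:2]-[.4862,.1311])@A.T*1000
        xs=np.arange(-40,50,10); mid=[(x,np.percentile(q[abs(q[:,0]-x)<4,1],[3,97])) for x in xs if (abs(q[:,0]-x)<4).sum()>15]
        print(n,len(q),'x',np.percentile(q[:,0],[.5,99.5]).round(1),'z',np.median(Q[:,2]).round(4),[(int(x),*m.round(1)) for x,m in mid])
        if n=='scene':
            o=((H<12)&(S>170)); k=comp(o,P,.09,.17,(.3,.7,.05,.25))
            if k is not None: q=(P[k][:,:2]-[.4862,.1311])@A.T*1000; print(' blade',k.sum(),np.percentile(q,[2,98],axis=0).round(1).tolist(),P[k][:,2].min())
        k=comp(wood,P,.05,.066,(.3,.7,.05,.25)); q=(P[k][:,:2]-[.4862,.1311])@A.T*1000
        print(' block',np.percentile(q,[1,99],axis=0).round(1).tolist())
    print(np.mean(ps,0),np.degrees(np.arctan2(s['tool_rot'][1,0],s['tool_rot'][0,0])))
E
python3 -c "
from m4 import *
go()"
```

```text
wrist 8696 x [-27.9  52.5] z 0.2024 [(-30, np.float64(-8.6), np.float64(12.7)), (-20, np.float64(-7.7), np.float64(12.0)), (-10, np.float64(-7.7), np.float64(12.5)), (0, np.float64(-7.6), np.float64(12.3)), (10, np.float64(-7.8), np.float64(12.7)), (20, np.float64(-7.7), np.float64(12.4)), (30, np.float64(-7.5), np.float64(12.6)), (40, np.float64(-8.0), np.float64(12.3))]
 block [[23.6, -18.5], [60.7, 18.1]]
wrist 8694 x [-27.9  52.6] z 0.2024 [(-30, np.float64(-8.8), np.float64(12.4)), (-20, np.float64(-7.8), np.float64(11.9)), (-10, np.float64(-7.7), np.float64(12.4)), (0, np.float64(-7.8), np.float64(12.1)), (10, np.float64(-8.0), np.float64(12.3)), (20, np.float64(-7.8), np.float64(12.3)), (30, np.float64(-7.6), np.float64(12.4)), (40, np.float64(-8.1), np.float64(12.2))]
 block [[23.6, -18.5], [60.7, 17.9]]
scene 227 x [11.  51.5] z 0.2011 [(10, np.float64(-10.4), np.float64(9.5)), (20, np.float64(-8.7), np.float64(9.9)), (30, np.float64(-8.9), np.float64(9.6)), (40, np.float64(-9.8), np.float64(12.4))]
 blade 422 [[-47.0, -3.4], [46.3, 0.6]] 0.10634742575524393
 block [[-59.0, -19.3], [59.4, 17.2]]
scene 227 x [10.6 51.5] z 0.2012 [(10, np.float64(-10.6), np.float64(9.6)), (20, np.float64(-8.4), np.float64(10.1)), (30, np.float64(-9.3), np.float64(9.2)), (40, np.float64(-9.2), np.float64(11.0))]
 blade 426 [[-47.1, -3.8], [46.2, 0.6]] 0.10607332451497462
 block [[-58.8, -19.4], [59.3, 17.0]]
[0.48619131 0.13298949 0.16440468] -6.542187999986784
```

>>> step_arm --targets '[[[0,0.007,0],[0,0,0]],[[0,0.007,0.06],[0,0,0]],[[0,0.007,0.11],[0,0,0]],[[0,0.007,0.14],[0,0,0]],[[0,0.007,0.155],[0,0,0]],[[0,0.007,0.17],[0,0,0]],[[0,0.007,0.18],[0,0,0]],[[0,0.007,0.19],[0,0,0]],[[0,0.007,0.2],[0,0,0]],[[0,0.007,0.2],[0,0,0]]]'

```text
time_s: 6.85
position: [0.486, 0.1305, 0.1042]
tool_rot: [[0.993, -0.114, -0.0], [-0.114, -0.993, 0.0], [-0.0, 0.0, -1.0]]
ft_force: [-0.7, -0.4, -1.1]
grip_width: 0.0212
gripper_force: 58.8
```

```bash
python3 -c "
from m4 import *
go(); print(env.observe()['ft_force'],env.observe()['wrist_torque'])"
```

```text
wrist 8685 x [-27.6  52.7] z 0.1421 [(-30, np.float64(-11.4), np.float64(9.6)), (-20, np.float64(-10.5), np.float64(9.5)), (-10, np.float64(-10.5), np.float64(9.5)), (0, np.float64(-10.4), np.float64(9.4)), (10, np.float64(-10.7), np.float64(9.7)), (20, np.float64(-10.5), np.float64(9.6)), (30, np.float64(-10.3), np.float64(9.7)), (40, np.float64(-10.8), np.float64(9.5))]
 block [[28.1, -18.6], [60.7, 18.1]]
wrist 8692 x [-27.6  52.8] z 0.1424 [(-30, np.float64(-11.4), np.float64(10.0)), (-20, np.float64(-10.5), np.float64(9.6)), (-10, np.float64(-10.5), np.float64(9.5)), (0, np.float64(-10.4), np.float64(9.4)), (10, np.float64(-10.7), np.float64(9.7)), (20, np.float64(-10.5), np.float64(9.6)), (30, np.float64(-10.3), np.float64(9.7)), (40, np.float64(-10.8), np.float64(9.5))]
 block [[28.1, -18.6], [60.5, 18.1]]
scene 207 x [11.8 51.8] z 0.1415 [(20, np.float64(-11.6), np.float64(7.1)), (30, np.float64(-11.4), np.float64(6.7)), (40, np.float64(-12.2), np.float64(7.6))]
 blade 121 [[-6.0, -81.4], [6.7, -43.4]] 0.10904962099583151
 block [[-59.1, -19.1], [59.3, 14.7]]
scene 202 x [11.8 51.2] z 0.1418 [(20, np.float64(-11.4), np.float64(6.9)), (30, np.float64(-11.0), np.float64(8.1)), (40, np.float64(-11.0), np.float64(8.1))]
 blade 116 [[-6.1, -80.7], [6.6, -42.6]] 0.10747084848713508
 block [[-58.9, -19.3], [59.4, 14.3]]
[0.48614269 0.13050089 0.10457212] -6.568333420893692
[ 0.14262649 -0.62463107 -1.06874209] [-0.03174765  0.0264105   0.00228771]
```

>>> step_arm --targets '[[[0,0,0.02],[0,0,0]],[[0,0,0.04],[0,0,0]],[[0,0,0.06],[0,0,0]],[[0,0,0.08],[0,0,0]],[[0,0,0.09],[0,0,0]],[[0,0,0.098],[0,0,0]],[[0,0,0.103],[0,0,0]],[[0,0,0.107],[0,0,0]],[[0,0,0.107],[0,0,0]]]'

```text
time_s: 7.8
position: [0.4861, 0.1305, 0.0722]
tool_rot: [[0.993, -0.114, -0.0], [-0.114, -0.993, 0.0], [-0.0, -0.0, -1.0]]
ft_force: [0.1, -0.3, -0.4]
grip_width: 0.0215
gripper_force: 58.8
```

```bash
python3 -c "
from m4 import *
go(); s=env.observe(); print(s['ft_force'],s['wrist_torque'])"
```

```text
wrist 8699 x [-27.4  52.8] z 0.1102 [(-30, np.float64(-11.4), np.float64(9.6)), (-20, np.float64(-10.5), np.float64(9.6)), (-10, np.float64(-10.6), np.float64(9.6)), (0, np.float64(-10.4), np.float64(9.4)), (10, np.float64(-10.7), np.float64(9.7)), (20, np.float64(-10.5), np.float64(9.6)), (30, np.float64(-10.4), np.float64(9.8)), (40, np.float64(-10.8), np.float64(9.5))]
 block [[4.6, -18.4], [60.4, 18.2]]
wrist 8701 x [-27.5  52.8] z 0.1103 [(-30, np.float64(-11.4), np.float64(10.0)), (-20, np.float64(-10.6), np.float64(9.3)), (-10, np.float64(-10.6), np.float64(9.7)), (0, np.float64(-10.4), np.float64(9.4)), (10, np.float64(-10.7), np.float64(9.7)), (20, np.float64(-10.6), np.float64(9.6)), (30, np.float64(-10.3), np.float64(9.8)), (40, np.float64(-10.8), np.float64(9.5))]
 block [[4.7, -18.4], [60.5, 18.2]]
scene 200 x [11.9 52. ] z 0.1094 [(20, np.float64(-11.9), np.float64(7.5)), (30, np.float64(-10.7), np.float64(8.3)), (40, np.float64(-12.0), np.float64(7.9))]
 blade 115 [[-6.3, -80.7], [6.5, -45.8]] 0.10748231840072543
 block [[0.6, -19.6], [59.8, 16.2]]
scene 197 x [12.  51.6] z 0.1092 [(20, np.float64(-11.2), np.float64(8.7)), (30, np.float64(-11.1), np.float64(8.4)), (40, np.float64(-10.7), np.float64(8.2))]
 blade 113 [[-6.3, -80.6], [6.6, -46.0]] 0.10729662831917938
 block [[0.5, -19.3], [59.7, 15.1]]
[0.48615898 0.13048687 0.07247792] -6.5689217616023825
[ 0.27944521 -1.5727847  -0.96343078] [ 0.02527867 -0.00446712  0.05014782]
```

>>> step_arm --targets '[[[0,0,0.002],[0,0,0]],[[0,0,0.003],[0,0,0]],[[0,0,0.004],[0,0,0]],[[0,0,0.005],[0,0,0]],[[0,0,0.005],[0,0,0]]]'

```text
time_s: 8.42
position: [0.4861, 0.1305, 0.0712]
tool_rot: [[0.993, -0.114, 0.0], [-0.114, -0.993, -0.0], [0.0, -0.0, -1.0]]
ft_force: [-2.7, -1.0, 4.3]
grip_width: 0.0214
gripper_force: 59.7
```

>>> step_arm --targets '[[[0,0,0],[0,0,0]],[[0,0,0],[0,0,0]],[[0,0,0],[0,0,0]],[[0,0,0],[0,0,0]],[[0,0,0],[0,0,0]]]' --jaw 40

```text
time_s: 8.83
position: [0.4861, 0.1305, 0.0708]
tool_rot: [[0.993, -0.114, -0.0], [-0.114, -0.993, 0.0], [-0.0, -0.0, -1.0]]
ft_force: [-0.2, -0.2, 0.6]
grip_width: 0.0402
gripper_force: 0.0
```

>>> step_arm --targets '[[[0,0,-0.05],[0,0,0]],[[0,0,-0.12],[0,0,0]],[[0,0,-0.22],[0,0,0]],[[0,0,-0.32],[0,0,0]],[[0,0,-0.4],[0,0,0]],[[0,0,-0.45],[0,0,0]],[[0,0,-0.45],[0,0,0]]]'

```text
time_s: 9.42
position: [0.4872, 0.1306, 0.209]
tool_rot: [[0.993, -0.114, 0.006], [-0.114, -0.993, 0.0], [0.006, -0.001, -1.0]]
ft_force: [0.7, -1.0, 0.5]
grip_width: 0.04
gripper_force: 0.0
```

```bash
cat > m5.py <<'E'
from wm import *
def go(tag):
    s=env.observe(); print(s['position'],np.degrees(np.arctan2(s['tool_rot'][1,0],s['tool_rot'][0,0])),s['q'].round(1),s['grip_width'],s['ft_force'].round(1))
    for n in ('wrist','scene'):
        d=cam(n); save(d,n+tag+'.png'); P=wcloud(d) if n=='wrist' else cloud(d)
        hsv=cv2.cvtColor(d['img'],cv2.COLOR_RGB2HSV); H,S,V=[hsv[...,i].astype(int) for i in range(3)]
        wood=(H>3)&(H<32)&(S>50)&(V>60)
        for name,m,zl,zh,roi in [('grip',wood,.1,.117,(.3,.7,.1,.25)),('bar',((H<6)|(H>174))&(S>140),.105,.125,(.3,.7,-.1,.2)),('dark',(H<14)&(S>60)&(V<140),.1,.118,(.3,.7,-.1,.02)),('block',wood,.05,.066,(.3,.7,.08,.2))]:
            k=comp(m,P,zl,zh,roi)
            if k is not None: Q=P[k]; print(n,name,k.sum(),*rect(Q),np.percentile(Q[:,2],[5,50,95]).round(4))
E
python3 -c "
from m5 import *
go('5')"
```

```text
[0.48724913 0.13058834 0.20896313] -6.559662060768668 [ 1.5 18.2 83.9  0.  77.6 98.1] 0.04003591985545401 [ 0.7 -1.   0.5]
wrist grip 3035 [487.6 130.6] [ 22.4 102.7] 173.42 [0.1066 0.1091 0.1104]
wrist bar 1469 [476.9  47.1] [13.8 85.9] 82.52 [0.1079 0.1129 0.1143]
wrist dark 2187 [466.6 -36.6] [ 22.5 103.1] 172.67 [0.1022 0.1089 0.1103]
wrist block 1481 [487.1 130.8] [ 37.5 119.5] 173.02 [0.0577 0.0592 0.0605]
scene grip 531 [486.3 129.8] [ 22.8 102.8] 173.02 [0.1018 0.108  0.1102]
scene bar 265 [475.9  46.5] [13.9 80.7] 82.98 [0.1081 0.1121 0.1144]
scene dark 626 [465.1 -38.7] [ 22.2 103.2] 173.84 [0.1025 0.1079 0.1103]
scene block 252 [517.1 115.9] [33.7 69.8] 16.46 [0.0512 0.0583 0.064 ]
```

View pics/wrist5.png

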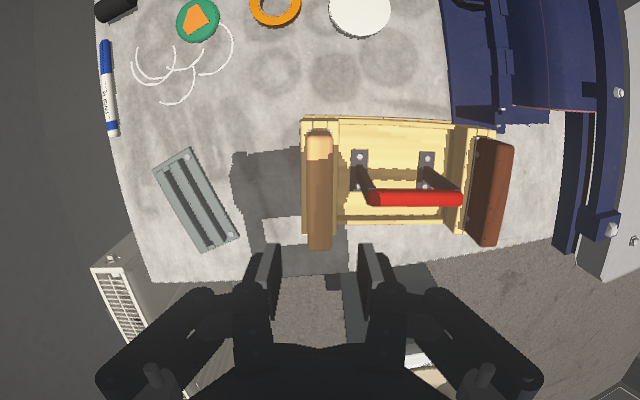

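The squeegee is seated: the wrist view shows both grips, at (318,190) and (492,190), and they measure level with each other. Now the handle. I'll move over the bar at (415,199) and turn 90°.

>>> step_arm --targets '[[[0,0.05,0],[0,0,-0.1]],[[0,0.12,0],[0,0,-0.24]],[[0,0.2,0],[0,0,-0.38]],[[0,0.25,0],[0,0,-0.52]],[[0,0.281,0],[0,0,-0.66]],[[0,0.281,0],[0,0,-0.8]],[[0,0.281,0],[0,0,-0.93]],[[0,0.281,0],[0,0,-1]],[[0,0.281,0],[0,0,-1]]]' --jaw 60

```text
time_s: 10.27
position: [0.4759, 0.0467, 0.2043]
tool_rot: [[0.782, 0.623, -0.003], [0.623, -0.782, 0.0], [-0.002, -0.002, -1.0]]
ft_force: [-0.5, -0.2, 0.7]
grip_width: 0.0596
gripper_force: 0.0
```

>>> step_arm --targets '[[[0,0,0],[0,0,-0.1]],[[0,0,0],[0,0,-0.24]],[[0,0,0],[0,0,-0.38]],[[0,0,0],[0,0,-0.52]],[[0,0,0],[0,0,-0.66]],[[0,0,0],[0,0,-0.8]],[[0,0,0],[0,0,-0.93]],[[0,0,0],[0,0,-0.99]],[[0,0,0],[0,0,-0.99]]]'

```text
time_s: 11.02
position: [0.476, 0.0468, 0.2048]
tool_rot: [[0.122, 0.992, -0.002], [0.992, -0.122, 0.0], [0.0, -0.002, -1.0]]
ft_force: [-0.2, 0.7, 0.3]
grip_width: 0.0603
gripper_force: 0.0
```

```bash
python3 -c "
from m5 import *
go('6')
from plan import rows
rows([((.4763,.0468,.21),0),((.4763,.0468,.083),0)]); print(env.observe()['tool_rot'])"
```

```text
[0.47604987 0.04683469 0.20482302] 82.97089961811835 [-8.6 16.  87.8 -0.  76.3 -1.6] 0.06033879504925406 [-0.2  0.7  0.3]
wrist grip 3642 [486.8 130.6] [ 22.5 103.3] 173.42 [0.1067 0.1091 0.1105]
wrist bar 1563 [476.1  47.8] [12.9 86.4] 82.71 [0.1111 0.113  0.1143]
wrist dark 1853 [465.5 -36.2] [ 21.5 102.7] 173.27 [0.1018 0.1086 0.11  ]
wrist block 762 [485.  114.9] [  7.1 119.6] 173.8 [0.0569 0.0592 0.0604]
scene grip 261 [463.1 132. ] [21.6 56.3] 174.04 [0.1013 0.1081 0.1103]
scene bar 257 [476.1  45.4] [13.4 82.3] 82.86 [0.1088 0.112  0.1141]
scene dark 634 [464.9 -38.6] [ 22.3 103.9] 173.91 [0.1023 0.108  0.1101]
scene block 254 [512.7 126.1] [36.2 65.6] 173.39 [0.0512 0.058  0.0642]
[0.0, 0.0, -0.016] [0.0, 0.0, 0.0]
[0.0, 0.001, 0.407] [0.0, 0.0, 0.0]
[[ 1.25135247e-01  9.92138680e-01 -1.41789150e-03]
 [ 9.92139691e-01 -1.25135036e-01  2.37157060e-04]
 [ 5.78647881e-05 -1.43642315e-03 -9.99998967e-01]]
```

View pics/scene6.png

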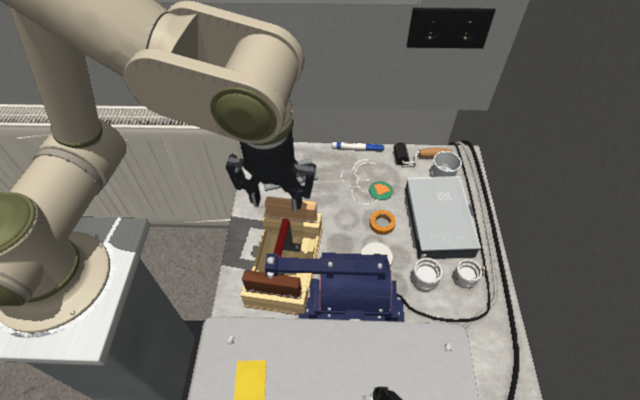

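The scene view shows the jaws straddling the red bar at (283,237) from above. The press's latch rod, at (270,265), hangs over the area beside the dark squeegee. I'll go down and grip.

>>> step_arm --targets '[[[0,0,0.1],[0,0,0]],[[0,0,0.2],[0,0,0]],[[0,0,0.28],[0,0,0]],[[0,0,0.34],[0,0,0]],[[0,0,0.38],[0,0,0]],[[0,0,0.405],[0,0,0]],[[0,0,0.405],[0,0,0]],[[0,0,0.405],[0,0,0]]]'

```text
time_s: 11.78
position: [0.4766, 0.0467, 0.0845]
tool_rot: [[0.123, 0.992, -0.0], [0.992, -0.123, 0.0], [0.0, -0.0, -1.0]]
ft_force: [-1.0, -0.7, 1.0]
grip_width: 0.0601
gripper_force: 0.0
```

>>> step_arm --targets '[[[0,0,0],[0,0,0]],[[0,0,0],[0,0,0]],[[0,0,0],[0,0,0]],[[0,0,0],[0,0,0]],[[0,0,0],[0,0,0]],[[0,0,0],[0,0,0]],[[0,0,0],[0,0,0]],[[0,0,0],[0,0,0]],[[0,0,0],[0,0,0]]]' --jaw 0 --grip_force 110

```text
time_s: 12.53
position: [0.4763, 0.0468, 0.0848]
tool_rot: [[0.122, 0.993, 0.0], [0.993, -0.122, -0.0], [-0.0, 0.0, -1.0]]
ft_force: [-3.3, -0.1, 5.6]
grip_width: 0.0117
gripper_force: 107.5
```

```bash
python3 - <<'E'
from h import *
s=env.observe(); print(s['position'],s['ft_force'],s['wrist_torque'])
# press geometry near dark squeegee, scene & top clouds from t=0
for n in('scene','top'):
    P=cloud(dict(np.load(n+'.npz'))).reshape(-1,3); k=(P[:,2]>.12)&(P[:,2]<.3)&(P[:,0]>.38)&(P[:,0]<.66)&(P[:,1]>-.12)&(P[:,1]<.1); Q=P[k]
    for x in np.arange(.4,.66,.03):
        q=Q[abs(Q[:,0]-x)<.015]
        if len(q)>3: i=q[:,1].argmax(); print(n,round(x,2),len(q),'ymax',q[i].round(3),'z',np.percentile(q[:,2],[2,98]).round(3))
E
```

```text
[0.47633375 0.0467865  0.08481065] [-3.32955624 -0.05979569  5.56682649] [0.01229005 0.32338192 0.04321454]
scene 0.46 44 ymax [ 0.473 -0.053  0.221] z [0.202 0.225]
scene 0.49 404 ymax [ 0.489 -0.054  0.216] z [0.205 0.229]
scene 0.52 306 ymax [ 0.513 -0.055  0.214] z [0.207 0.217]
scene 0.55 599 ymax [ 0.564 -0.008  0.151] z [0.143 0.217]
scene 0.58 1184 ymax [ 0.567 -0.007  0.15 ] z [0.135 0.217]
scene 0.61 1179 ymax [ 0.616 -0.007  0.15 ] z [0.15  0.216]
scene 0.64 1180 ymax [ 0.65  -0.006  0.149] z [0.136 0.217]
top 0.46 79 ymax [ 0.474 -0.052  0.209] z [0.2   0.226]
top 0.49 215 ymax [ 0.483 -0.052  0.204] z [0.204 0.227]
top 0.52 182 ymax [ 0.516 -0.055  0.207] z [0.207 0.215]
top 0.55 467 ymax [ 0.562 -0.007  0.145] z [0.134 0.215]
top 0.58 665 ymax [ 0.57  -0.007  0.151] z [0.145 0.215]
top 0.61 690 ymax [ 0.596 -0.007  0.144] z [0.143 0.215]
top 0.64 593 ymax [ 0.646 -0.007  0.141] z [0.145 0.215]
```

>>> step_arm --targets '[[[0,0,-0.005],[0,0,0]],[[0,0,-0.015],[0,0,0]],[[0,0,-0.03],[0,0,0]],[[0,0,-0.045],[0,0,0]],[[0,0,-0.06],[0,0,0]],[[0,0,-0.07],[0,0,0]],[[0,0,-0.075],[0,0,0]],[[0,0,-0.075],[0,0,0]],[[0,0,-0.075],[0,0,0]]]'

```text
time_s: 13.28
position: [0.4764, 0.0468, 0.1068]
tool_rot: [[0.122, 0.993, 0.0], [0.993, -0.122, 0.0], [0.0, 0.0, -1.0]]
ft_force: [0.5, 0.0, -6.8]
grip_width: 0.012
gripper_force: 107.3
```

```bash
cat > m7.py <<'E'
from wm import *
def go(tag,lift):
    s=env.observe(); print(s['position'],s['grip_width'],s['ft_force'].round(1),np.round(s['wrist_torque'],2),s['gripper_force'])
    for n in ('wrist','scene'):
        d=cam(n); save(d,n+tag+'.png'); P=wcloud(d) if n=='wrist' else cloud(d)
        hsv=cv2.cvtColor(d['img'],cv2.COLOR_RGB2HSV); H,S,V=[hsv[...,i].astype(int) for i in range(3)]
        wood=(H>3)&(H<32)&(S>50)&(V>60)
        for name,m,zl,zh,roi in [('pale',wood,.098,.125,(.3,.7,.09,.25)),('dark',(H<14)&(S>60)&(V<140),.098,.125,(.3,.7,-.1,.06)),('block',wood,.045,.072,(.3,.7,.09,.25)),('blockd',wood,.045,.072,(.3,.7,-.1,.06))]:
            k=comp(m,P,zl+lift,zh+lift,roi)
            if k is None: continue
            Q=P[k]; z0=np.median(Q[:,2]); Q=Q[abs(Q[:,2]-z0)<.006]; c=Q.mean(0); a=np.linalg.lstsq(np.c_[Q[:,:2]-c[:2],np.ones(len(Q))],Q[:,2],rcond=None)[0]
            print(n,name,len(Q),c.round(4),'slope deg',np.degrees(a[:2]).round(2),*rect(Q))
E
python3 -c "
from m7 import *
go('7',.0225)"
```

```text
[0.47637474 0.04675679 0.10682719] 0.012038305658931108 [ 0.5  0.  -6.8] [-0.04  0.04 -0.05] 107.34089612960815
wrist pale 13445 [0.4884 0.1303 0.131 ] slope deg [-0.15  0.21] [488.4 130.3] [ 22.2 102.4] 173.33
wrist dark 2396 [0.4764 0.0363 0.135 ] slope deg [0.26 0.6 ] [476.2  33.2] [14.7 55.2] 83.22
wrist block 1239 [0.4861 0.1141 0.0811] slope deg [ 3.05 25.27] [485.6 114. ] [  3.9 118.7] 173.01
wrist blockd 39 [ 0.4802 -0.0273  0.0812] slope deg [5.06 1.2 ] [480.2 -27.5] [3.5 8.6] 91.76
scene pale 170 [0.5223 0.1247 0.1296] slope deg [-0.45  6.11] [521.1 125.9] [21.5 36.8] 170.22
scene dark 499 [ 0.4642 -0.0415  0.1294] slope deg [1.05 9.2 ] [466.7 -39.4] [ 21.3 103.1] 172.01
scene block 84 [0.5409 0.1192 0.0794] slope deg [-5.11  4.55] [540.3 123.1] [14.7 35. ] 78.54
scene blockd 514 [ 0.4717 -0.0499  0.0796] slope deg [-0.17  3.98] [466.3 -39.5] [ 37.1 120.6] 174.06
```

The rack is up about 22 mm. It's level and its full weight hangs from the gripper. I'll keep raising it while easing it away from the press.

>>> step_arm --targets '[[[0.01,-0.006,-0.002],[0,0,0]],[[0.03,-0.02,-0.01],[0,0,0]],[[0.055,-0.035,-0.03],[0,0,0]],[[0.08,-0.05,-0.06],[0,0,0]],[[0.105,-0.065,-0.1],[0,0,0]],[[0.125,-0.075,-0.14],[0,0,0]],[[0.135,-0.082,-0.18],[0,0,0]],[[0.14,-0.085,-0.215],[0,0,0]],[[0.14,-0.085,-0.24],[0,0,0]],[[0.14,-0.085,-0.255],[0,0,0]]]'

```text
time_s: 14.22
position: [0.4562, 0.0921, 0.1848]
tool_rot: [[0.121, 0.993, 0.002], [0.993, -0.121, -0.0], [0.0, 0.002, -1.0]]
ft_force: [-1.4, 0.1, -6.1]
grip_width: 0.0122
gripper_force: 107.5
```

>>> step_arm --targets '[[[0,0,-0.005],[0,0,0]],[[0,0,-0.007],[0,0,0]],[[0,0,-0.007],[0,0,0]],[[0,0,-0.007],[0,0,0]],[[0,0,-0.007],[0,0,0]],[[0,0,-0.007],[0,0,0]],[[0,0,-0.007],[0,0,0]],[[0,0,-0.007],[0,0,0]]]'

```text
time_s: 14.88
position: [0.4562, 0.0915, 0.1853]
tool_rot: [[0.122, 0.993, -0.0], [0.993, -0.122, 0.0], [0.0, -0.0, -1.0]]
ft_force: [0.4, -0.5, -5.6]
grip_width: 0.0122
gripper_force: 107.5
```

```bash
python3 -c "
from m7 import *
go('8',.101)"
```

```text
[0.45622624 0.09151785 0.18529922] 0.012155194728441265 [ 0.4 -0.5 -5.6] [-0.01  0.03 -0.04] 107.48027801513672
wrist pale 13457 [0.4683 0.1751 0.2095] slope deg [-0.16  0.24] [468.1 175.1] [ 22.3 103.1] 173.36
wrist dark 308 [0.4533 0.0556 0.2131] slope deg [-0.86  1.16] [452.9  54.9] [11.2 13.9] 174.58
wrist block 1209 [0.4658 0.1589 0.1596] slope deg [ 2.58 21.6 ] [465.5 158.9] [  3.8 119.2] 173.3
wrist blockd 39 [0.4368 0.0207 0.1601] slope deg [-6.1   3.12] [436.8  20.4] [3.3 7.7] 74.11
scene pale 120 [0.5039 0.1717 0.2086] slope deg [-2.94 -0.51] [501.7 171.5] [22.8 35.6] 176.79
scene dark 720 [0.4476 0.004  0.2082] slope deg [0.78 7.81] [447.6   5.9] [ 22.3 102.4] 173.51
scene block 151 [0.5135 0.1607 0.1582] slope deg [-0.29  3.83] [516.2 161.9] [26.7 46.3] 46.08
scene blockd 556 [ 0.4508 -0.0054  0.1583] slope deg [0.08 4.05] [446.7   5.8] [ 37.3 119.8] 173.46
```

View pics/scene8.png

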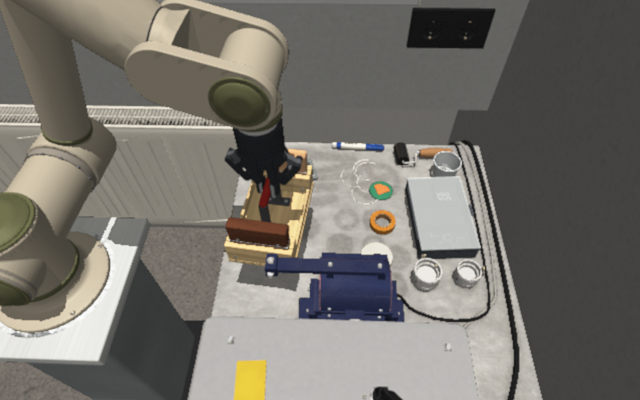

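The scene view shows the rack held at about (270,220), clear of the press, with both squeegees seated and the other items untouched. The block tops are at 158 mm, so the underside is about 100 mm up and level. I'm handing the job in.

```bash
python3 -c "
from rig import close_job
print(close_job())"
```

```text
the job is handed in; nothing more can be done
None
```

The pale squeegee is seated in the empty slot, and the arm is holding the rack still and level by its red handle, about 10 cm above the worktop; the job was handed in after about 15 s of the 64 s allowed.

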